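# Fit the crank to the cord winder and wind it to its stop

### The arm

A 7-joint arm with a two-finger parallel gripper is mounted at the origin on the work surface. World frame = base frame: x ahead of the robot, y to its left, z up, the work surface at z = 0. Lengths are in m, angles in rad, forces in N, time in s.
With the tool pointing down it reaches from about 0.4 to 0.85 m from the base axis. Payload 10.4 kg.
Tool frame: the origin (TCP) lies at the very end of the fingers, on their centre line; the grasp point (between the pads) lies 19 mm behind it; x points along the fingers, y is the direction in which the jaws open and shut, and the axes are right-handed (so a half turn about x gives the same grasp; the last joint's range is limited). The gripper opens to 85 mm and grips with 20 to 120 N. Pads are 22 mm wide; open, the fingers measure 114 mm over their backs; the gripper's body (76 mm by 85 mm) begins 54 mm behind the grasp point. The pads swing forward as they close: fully open they stand 13 mm farther back than shut.
Start: joints at [-1.358, 0.332, -0.065, 1.46, 0.022, 1.35, -0.088], TCP at [0.146, 0.608, 0.231] pointing down, gripper open.
Joint ranges: [-2.6, 2.6], [-0.5, 2.12], [-1.47, 1.34], [0.16, 2.42], [-1.27, 4.41], [0.06, 2.06], [-2.6, 2.6]. Speed limits (rad/s): [2.22, 2.22, 2.79, 2.79, 3.14, 3.14, 3.14].

### API

Orientations are given as a unit quaternion [x, y, z, w].
In Python, from workcell import monitor, camera, ticket, regions_of gives the robot as it stands.
- The arm moves only by the tool step_arm, never from a script. Its argument "increments" is a list of rows, each a list of 5 numbers: the finger opening in m, from 0 to 0.0854, then the shift along the world's x, y, z in m, then the turn about the world's z in rad. A call has 1 to 12 rows; each row shifts and turns the commanded pose from where the row before left it; what a row does not reach is not made up. A row lasts 1/12 s, in which the tool goes at most 41.7 mm and 7.16 degrees, less where a joint would pass 70% of its speed; a pose out of reach is approached as far as the arm can. A call with a gripper value outside its range is refused whole. The fingers move at their own pace and stop on an object; "force" is the grip in N (left out, the last holds). Time passes only in rows, so rows that do not move let the fingers close. It gives the time, the measured TCP pose, the force and the opening at its end, in the units of the state.
- monitor.get_obs(): the state, without advancing time (a new reading comes with each control period).
- camera(name): name is "scene" or "top"; returns a dict with "color" (400x640x3 uint8, red, green, blue), "range_z" (400x640 float32, m along the optical axis (not along the pixel's ray), 0 where there is no reading), "fx", "fy", "cx", "cy" (pixels), "cam_to_world" (4x4, takes a point from camera to world coordinates). Camera axes: x right, y up, looking along -z (the intrinsics and any distortion apply to the point x, -y, -z); pixel columns grow to the right and rows downward; lengths in m; the calibration is good to about 2 mm. A picture is of the moment at which its call begins.
- ticket.hand_in(): hands the job in, once; it reports no verdict.
Trained networks look in a picture, given as the dict that the camera call returned (one of the last four; its "shot" number tells which), for a name from the list of things; names that differ only in an ending like _2 or _b are one class to them, and where a whole thing is asked for, a point or a joint stands for the part that bears it (a point fixed in the world has none). Each returns a list of dicts, best first, with "p" (0 to 1); they miss things now and then, are a little off and sometimes report something else, mostly with a low value. They report only what shows in the picture. A call takes as long as a camera call.
- regions_of(picture, query): "region" (400x640 bool, what is visible of it) and "centre" ([row, column] in pixels, amid what is visible of it).
The state is a dict: "clock": time; "joint_pos": joint angles; "joint_velocities": joint speeds; "tau": joint torques, N m; "position": TCP position; "ee_rot": TCP orientation; "ft_force": force on the tool from outside, world axes, zero at the start; "torque": the same for the moment, N m; "grip_width": opening from 0.0 (shut) to 1.0 (fully open).
Only numpy, scipy, OpenCV 4.12 (cv2) and the standard library are available. Lean on these libraries where they do the work, as an engineer would, in place of code of your own. Each camera call takes 0.05 s, during which the arm holds its last target. There are 200 camera calls.

### The job

Put the loose crank on the cord winder's leaning splined spindle: turn it so that its red wide slot matches the spindle's red wide rib, and slide it fully home on the shoulder. Then turn the crank counter-clockwise (seen looking down onto the spindle's end) until the disc's red flag reaches the yellow stop post, and let go. Leave the other things on the table where they are.

Things in the scene. Friction and masses are not known exactly. Their poses are not given: they have to be found in the camera images.
- crank_hub (a point): Centre of the loose crank's square aluminium hub, 44 x 44 and 30 tall, on the hole's axis, 15 above its underside. Lies flat, hole upright, about 0.3 kg. x: along the arm to the handle; z: out of the hub's top. Grip it across its +y and -y faces, 44 apart. Through hole is a cross: 4 slots reach 16.25 from the axis; the one towards +x (hub wall red) is 20.5 wide, the others 12.5.
- crank_handle (a point): Middle of the crank's upright wooden handle, diameter 24, 120 mm from the hole's axis, its top 70 above the crank's underside. The green arm under it is 22 wide, 12 thick, flush with the hub's underside, and ends 138 mm from the axis.
- spindle_home (a point): Where the crank's hub centre must come, with its x and z along this x and z: on the axis of the winder's spindle, 15 mm above the shoulder that the hub rests on. z: along the spindle to its free end, 0.56 rad (32 degrees) from vertical, leaning roughly to the robot. x: along its red wide rib, turns with it. Shoulder: diameter 36, 24 tall, on a white disc of diameter 120 that turns too.
- spindle_tip (a point): Free end of the spindle, 45 mm above the shoulder (30 above spindle_home), same axes. The spindle is a cross of 4 ribs that reach 15 mm from the axis; the red one along +x is 18 wide, the others 10, so 1.25 mm of play to the slots on each side. Rib tops are rounded, 5 mm radius.
- winder_stop (a point): Top of the yellow stop post, diameter 12, fixed on the green cord winder 72 mm from the spindle's axis, 9 mm below the shoulder's plane. The red flag on the disc's rim (opposite the red rib) meets it. The winder is fixed to the table; its base is 210 x 160 mm.
- spindle (a joint): Turning angle of the spindle and disc, rad, growing counter-clockwise as seen looking down onto the free end. At 0 the red wide rib points away from the robot, up the slope; it starts between -0.7 and 0, and at 0.70 it meets the stop (flag at the yellow post). It turns stiffly (about 0.15 N m of friction) and stays where it is left.
- spool_pink: Bystander: upright spool of pink cord, diameter 74, 102 tall mm; origin at the middle of its underside. Not to be moved.
- spool_cream: Bystander: upright spool of cream cord, diameter 74, 102 tall mm; origin at the middle of its underside. Not to be moved.
- spray: Bystander: white bottle with blue label, diameter 64, 170 tall mm; origin at the middle of its underside. Not to be moved.
- brush: Bystander: black round brush lying on the table, 210 long mm; origin at the middle of its underside. Not to be moved.
- batten: Bystander: flat wooden batten, 200 x 35 x 10 mm; origin at the middle of its underside. Not to be moved.
- scissors: Bystander: black-handled scissors lying flat, 165 long mm; origin at the middle of its underside. Not to be moved.

How it is judged:
On the way, in this order (a step that is already met when the one before it is completed fails the run):
1. the crank is fully home on the spindle, wide slot on wide rib (distance between crank_hub and spindle_home below 0.005 m and angle between the z axis of crank_hub and the z axis of spindle_home, either way round below 0.1 rad and angle between the x axis of crank_hub and the x axis of spindle_home, either way round below 0.2 rad), for 0.2 s.
2. the spindle has been turned to the stop with the crank on (all of step 1 and value of joint spindle above 0.62 rad), for 0.2 s.
At the end, for the whole second after the job is handed in: The crank is fully home on the spindle (hub centre within 5 mm of its place, axis within 0.1 rad, arm within 0.2 rad of the wide rib), the spindle is at its stop (joint above 0.62 of 0.70 rad), and the crank is let go and at rest (all of step 2 and linear speed of crank below 0.02 m/s); the robot touches nothing.
It fails at once if a bystander (spool, bottle, brush, batten or scissors) is moved by more than 30 mm (distance of any of spool_pink, spool_cream, spray, brush, batten, scissors from where it was at the start of the episode above 0.03 m).
It also fails if it takes over 53 s, if anything falls off the work surface, if the arm or the gripper's body presses on something with over 40 N, if the wrist force passes 120 N, or if a joint passes its speed limit or range.

## Working session

There is one attempt and no reset: what is moved stays moved. The work goes in short steps, Python scripts to look and compute and a tool call to move; the robot and the scene stay as the last step left them, time stands still between calls to the robot, and variables do not carry over. Pictures are saved under pics/ and viewed, about 8 in all and at most 12, crops included, and the job is handed in when it is done.

Besides the shell and the picture viewer there is one more tool, called after "Emit:" as name(argument=value, ...), one argument or row to a line, values as JSON. step_arm: Moves the arm, as the interface text tells. Its arguments: {"type":"object","properties":{"increments":{"type":"array"},"force":{"type":"number"}},"required":["increments"]}

```bash
ls; mkdir -p pics; cat > h.py <<'E'
import numpy as np, cv2
from workcell import monitor, camera, ticket, regions_of
def unproj(p,r,c,z):
    # r,c arrays
    x=(c-p["cx"])/p["fx"]*z; y=(r-p["cy"])/p["fy"]*z
    T=np.array(p["cam_to_world"]); P=np.stack([x,-y,-z,np.ones_like(z)],-1)
    return (P@T.T)[...,:3]
def cloud(p):
    r,c=np.mgrid[0:400,0:640].astype(float); return unproj(p,r,c,p["range_z"].astype(float))
def proj(p,w):
    q=np.linalg.inv(np.array(p["cam_to_world"]))@np.append(w,1); return np.array([p["cx"]+p["fx"]*q[0]/-q[2], p["cy"]+p["fy"]*-q[1]/-q[2]])
def save(p,n,s=1,crop=None):
    im=p["color"][...,::-1]
    if crop: im=im[crop[0]:crop[1],crop[2]:crop[3]]
    cv2.imwrite(n,cv2.resize(im,None,fx=s,fy=s,interpolation=cv2.INTER_CUBIC))
E
python3 - <<'E'
from h import *
a=camera("scene");b=camera("top")
cv2.imwrite("pics/1.png",cv2.resize(np.vstack([a["color"],b["color"]])[...,::-1],(480,600)))
save(a,"pics/1s.png",1.25);save(b,"pics/1t.png",1.25)
for n,p in(("s",a),("t",b)):
    C=cloud(p); print(n,{k:(v if not hasattr(v,'shape') or v.size<17 else v.shape) for k,v in p.items()})
    for q in["crank_hub","crank_handle","spindle_home","spindle_tip","winder_stop","spindle","spool_pink","spool_cream","spray","brush","batten","scissors"]:
        try: R=regions_of(p,q)
        except Exception as e: print(q,e);continue
        for r in R[:2]:
            m=r["region"]&(p["range_z"]>0); P=C[m]
            print(q,round(r["p"],2),r["centre"],m.sum(),np.round(np.median(P,0),3) if len(P) else '',np.round(P.min(0),3) if len(P) else '',np.round(P.max(0),3) if len(P) else '')
print(monitor.get_obs())
E
```

```text
pics
s {'color': (400, 640, 3), 'range_z': (400, 640), 'fx': 389.7319428995588, 'fy': 389.7319428995588, 'cx': 311.9332736190105, 'cy': 200.9675758779122, 'cam_to_world': array([[ 0.43254677, -0.6086631 ,  0.66515601,  1.19149153],
       [ 0.90160158,  0.28854132, -0.32227085, -0.27029192],
       [ 0.00422938,  0.73910292,  0.67357923,  0.72877952],
       [ 0.        ,  0.        ,  0.        ,  1.        ]]), 'shot': 1}
crank_hub 0.86 [271.7, 213.6] 1024 [ 0.606 -0.23   0.017] [ 0.547 -0.299 -0.001] [ 0.667 -0.168  0.073]
crank_hub 0.65 [153.3, 337.5] 105 [0.312 0.252 0.004] [ 0.28   0.202 -0.001] [0.47  0.3   0.104]
crank_handle 0.86 [268.4, 215.9] 1040 [ 0.602 -0.226  0.017] [ 0.546 -0.301 -0.002] [ 0.667 -0.167  0.073]
spindle_home 0.87 [151.4, 370.9] 623 [0.503 0.239 0.147] [ 0.225  0.186 -0.003] [0.557 0.425 0.19 ]
spindle_home 0.25 [181.0, 276.6] 1114 [ 0.445 -0.015  0.088] [ 0.236 -0.039 -0.001] [0.459 0.038 0.172]
spindle_tip 0.63 [150.1, 376.3] 486 [0.504 0.24  0.149] [ 0.249  0.188 -0.   ] [0.557 0.434 0.19 ]
winder_stop 0.59 [194.5, 378.3] 4585 [0.573 0.22  0.056] [ 0.
[... 2655 characters left out ...]
.3, 'joint_pos': array([-1.35764541,  0.3322239 , -0.0646873 ,  1.46010783,  0.02159917,
        1.34987169, -0.08846193]), 'joint_velocities': array([-4.07492793e-08, -3.19022119e-04, -3.65737876e-04,  8.19414813e-04,
       -4.34208707e-04,  1.60050580e-05, -6.12955055e-04]), 'tau': array([-1.03614225e-04, -6.25249100e+01,  4.87602060e-02, -3.91807187e+01,
        1.63842581e-02,  2.28519079e-03,  1.13783210e-05]), 'position': array([0.14597831, 0.60774062, 0.23131882]), 'ee_rot': array([ 0.0831772 ,  0.7022038 , -0.08311754,  0.70219859]), 'ft_force': array([-0.32727447, -0.3837492 , -0.17673306]), 'torque': array([ 0.01688289, -0.02780815,  0.0421281 ]), 'grip_width': 1.0001582135138902}
```

View pics/1s.png

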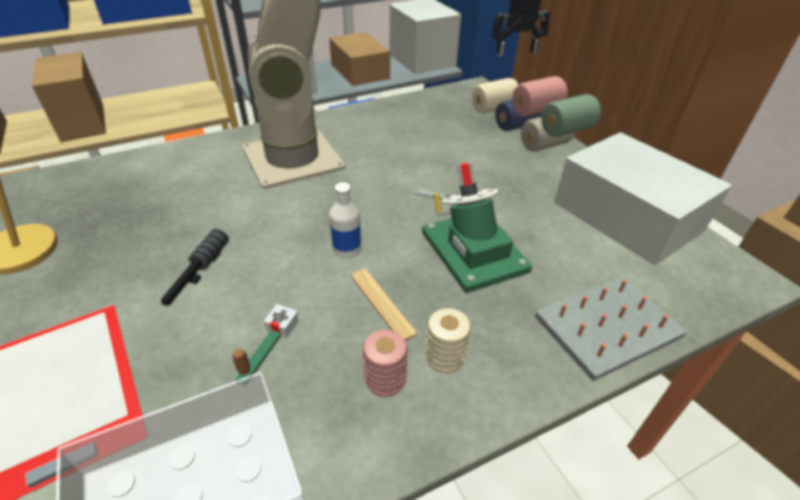

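View pics/1t.png

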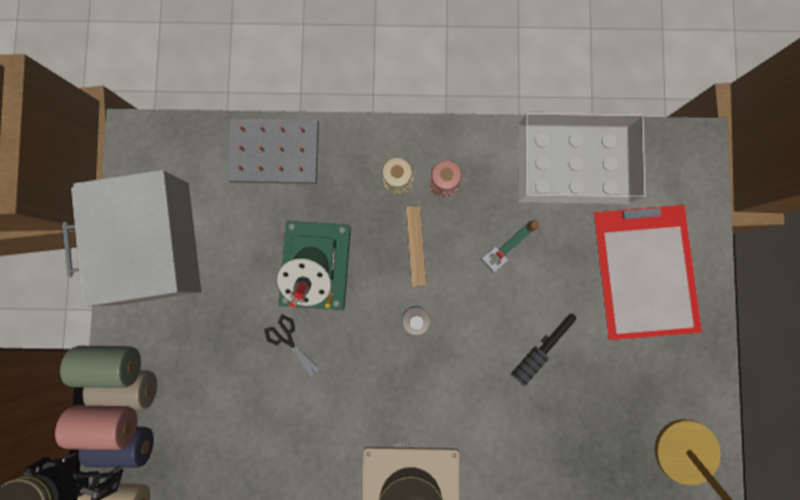

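```bash
python3 - <<'E'
from h import *
from scipy.optimize import least_squares
for name in("top","scene"):
    p=camera(name);C=cloud(p);I=p["color"].astype(int);hsv=cv2.cvtColor(p["color"],cv2.COLOR_RGB2HSV).astype(int)
    near=(abs(C[...,0]-.51)<.09)&(abs(C[...,1]-.25)<.09)&(C[...,2]>.05)&(p["range_z"]>0)
    white=near&(hsv[...,1]<50)&(hsv[...,2]>(110))
    P=C[white]
    for _ in range(8):
        c=np.median(P,0);n=np.linalg.svd(P-P.mean(0))[2][2];n*=np.sign(n[2]);d=(P-P.mean(0))@n;P=P[abs(d)<max(.003,1.5*d.std())]
    c=P.mean(0);print(name,len(P),"n",n.round(3),"tilt",np.arccos(n[2]).round(3),"az",np.arctan2(n[1],n[0]).round(3),"res",d.std().round(4))
    # centre by bounding hull circle fit
    u=-np.array([n[0],n[1],0]);u/=np.linalg.norm(u);u=u-n*(u@n);u/=np.linalg.norm(u);v=np.cross(n,u)
    Q=np.c_[(P-c)@u,(P-c)@v].astype(np.float32)
    H=cv2.convexHull(Q)[:,0]
    f=least_squares(lambda s:np.hypot(H[:,0]-s[0],H[:,1]-s[1])-.06,[0,0],loss='soft_l1',f_scale=.002)
    D=c+u*f.x[0]+v*f.x[1];print("disc centre",D.round(4),"hullres",abs(f.fun).mean().round(4),"tip pred",(D+n*.069).round(4),"home",(D+n*.039).round(4))
    red=near&(I[...,0]>90)&(I[...,1]<.5*I[...,0])&(I[...,2]<.5*I[...,0])
    R=C[red]-D;uvh=np.c_[R@u,R@v,R@n]*1000
    rr,cc=np.nonzero(red)
    o=np.argsort(uvh[:,2])
    for i in o[::max(1,len(o)//40)]: print(rr[i],cc[i],uvh[i].round(0))
    yel=near&(hsv[...,0]>20)&(hsv[...,0]<33)&(hsv[...,1]>130)
    Y=C[yel]-D; print("yellow",len(Y),np.median(np.c_[Y@u,Y@v,Y@n]*1000,0).round(0))
    # crank
    k=(abs(C[...,0]-.6)<.1)&(abs(C[...,1]+.23)<.1)&(p["range_z"]>0)
    top=k&(C[...,2]>.024)&(C[...,2]<.036); ha=k&(C[...,2]>.06); 
    for m in(top,ha):
        X=C[m];print("crank",len(X),X.mean(0).round(4),cv2.minAreaRect((X[:,:2]*1000).astype(np.float32)))
    save(p,f"pics/2{name[0]}.png",5,(170,270,190,300) if name=="top" else (110,220,310,440))
E
cd pics; python3 -c "
import cv2,numpy as np
a=cv2.imread('2t.png');b=cv2.imread('2s.png');h=500
cv2.imwrite('2.png',cv2.resize(np.hstack([cv2.resize(a,(500,455)),cv2.resize(b,(500,455))]),(800,364)))"
```

```text
top 851 n [-0.532  0.026  0.846] tilt 0.561 az 3.093 res 0.0014
disc centre [0.5077 0.2479 0.1236] hullres 0.0008 tip pred [0.471  0.2497 0.182 ] home [0.4869 0.2489 0.1566]
243 233 [-62.  31.  -3.]
245 234 [-68.  28.  -2.]
241 233 [-54.  30.  -1.]
242 232 [-58.  33.  -0.]
243 232 [-60.  33.   1.]
244 233 [-63.  30.   2.]
228 245 [  9. -13.  28.]
227 242 [12. -5. 28.]
226 240 [15. -0. 29.]
227 241 [14. -4. 32.]
229 244 [ 10. -12.  34.]
227 240 [16. -1. 34.]
229 243 [ 12. -10.  37.]
229 242 [12. -7. 37.]
228 241 [15. -5. 39.]
230 243 [ 11. -11.  41.]
229 241 [14. -6. 41.]
230 242 [11. -8. 42.]
231 242 [10. -9. 45.]
229 238 [17.  1. 47.]
231 243 [ 12. -12.  48.]
231 241 [13. -7. 50.]
230 238 [16. -0. 51.]
232 241 [11. -8. 52.]
233 243 [  9. -13.  53.]
233 242 [ 10. -11.  55.]
231 238 [16. -1. 56.]
232 239 [14. -4. 57.]
233 241 [12. -9. 58.]
234 241 [ 10. -10.  60.]
234 242 [ 11. -13.  61.]
238 241 [ -2. -10.  61.]
235 242 [  9. -13.  63.]
234 240 [12. -8. 63.]
233 236 [15.  2. 64.]
237 241 [  4. -11.  65.]
236 241 [  8. -11.  66.]
235 239 [11. -6. 67.]
238 239 [ 2. -6. 68.]
237 240 [ 5
[... 1456 characters left out ...]

132 374 [92. 40.  8.]
133 372 [87. 44.  8.]
135 370 [80. 46.  8.]
132 373 [91. 42.  9.]
137 371 [78. 40.  9.]
131 371 [90. 49.  9.]
139 370 [72. 39.  9.]
136 373 [83. 35. 10.]
138 370 [74. 40. 10.]
135 371 [82. 41. 11.]
134 370 [83. 46. 11.]
133 371 [87. 44. 11.]
135 369 [79. 46. 12.]
136 369 [77. 45. 12.]
133 369 [84. 49. 13.]
132 371 [89. 44. 13.]
132 370 [88. 47. 14.]
132 369 [86. 48. 15.]
yellow 36 [-11.  64.   9.]
crank 287 [ 0.5851 -0.2089  0.0293] ((610.4523315429688, -237.2188720703125), (44.88988494873047, 154.53529357910156), 43.62786865234375)
crank 92 [ 0.6577 -0.2857  0.0672] ((656.4181518554688, -285.83416748046875), (19.731298446655273, 17.648561477661133), 58.11851501464844)
```

View pics/2.png

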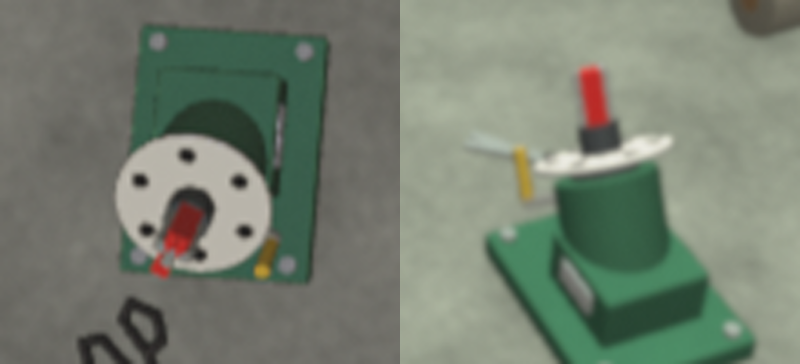

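The scene image shows the crank lying at right (hub 215,272, pointing to the handle). The top crop shows the winder with its red flag left of the downslope direction, so the spindle is at about −0.46 rad. The yellow post is to the right. The tool can only yaw about the vertical, so I'll first grip the spindle and turn it to about 0, which makes the crank's y axis horizontal.

Emit:
step_arm(
  increments=[
    [0.0854,0.0276,-0.03,0.003,-0.02],
    [0.0854,0.0276,-0.03,0.003,-0.02],
    [0.0854,0.0276,-0.03,0.003,-0.02],
    [0.0854,0.0276,-0.03,0.003,-0.02],
    [0.0854,0.0276,-0.03,0.003,-0.02],
    [0.0854,0.0276,-0.03,0.003,-0.02],
    [0.0854,0.0276,-0.03,0.003,-0.02],
    [0.0854,0.0276,-0.03,0.003,-0.02],
    [0.0854,0.0276,-0.03,0.003,-0.02],
    [0.0854,0.0276,-0.03,0.002,-0.02],
    [0.0854,0.0276,-0.03,0.0,-0.01],
    [0.0854,0.0276,-0.0284,0.0,0],
  ],
  force=40,
)

```text
clock: 2.4
position: [0.4784, 0.2474, 0.2609]
ee_rot: [0.157, 0.689, -0.156, 0.69]
ft_force: [0.9, 0.6, -0.4]
grip_width: 0.998
```

Emit:
step_arm(
  increments=[
    [0.0854,-0.001,0.002,-0.027,0],
    [0.0854,0,0,-0.027,0],
    [0.0854,0,0,-0.027,0],
    [0.0854,0,0,-0.026,0],
    [0.025,0,0,0,0],
    [0.025,0,0,0,0],
    [0.025,0,0,0,0],
    [0.025,0,0,0,0],
    [0.025,0,0,0,0],
    [0.025,0,0,0,0],
  ],
)

```text
clock: 3.23
position: [0.4764, 0.2499, 0.1554]
ee_rot: [0.156, 0.69, -0.157, 0.69]
ft_force: [-7.5, -9.8, 11.5]
grip_width: 0.386
```

Emit:
step_arm(
  increments=[
    [0.025,0,0,0,0.05],
    [0.025,0,0,0,0.05],
    [0.025,0,0,0,0.05],
    [0.025,0,0,0,0.05],
    [0.025,0,0,0,0.05],
    [0.025,0,0,0,0.05],
    [0.025,0,0,0,0.05],
    [0.025,0,0,0,0.05],
    [0.025,0,0,0,0],
    [0.025,0,0,0,0],
  ],
)

```text
clock: 4.07
position: [0.4775, 0.249, 0.1547]
ee_rot: [0.016, 0.706, -0.018, 0.708]
ft_force: [-0.2, -8.5, 2.4]
grip_width: 0.347
```

Emit:
step_arm(
  increments=[
    [0.0854,0,0,0,0],
    [0.0854,0,0,0,0],
    [0.0854,0,0,0.005,0],
    [0.0854,0,0,0.035,0],
    [0.0854,0,0,0.035,0],
    [0.0854,0,0,0.035,0],
    [0.0854,0.008,-0.04,0,-0.06],
    [0.0854,0.008,-0.04,0,-0.06],
    [0.0854,0.008,-0.04,0,-0.06],
    [0.0854,0.008,-0.04,0,-0.06],
  ],
)

```text
clock: 4.9
position: [0.5084, 0.09, 0.2646]
ee_rot: [0.102, 0.699, -0.101, 0.7]
ft_force: [0.7, -0.2, -0.5]
grip_width: 0.997
```

Emit:
step_arm(
  increments=[
    [0.0854,0.008,-0.04,0,-0.06],
    [0.0854,0.008,-0.04,0,-0.06],
    [0.0854,0,-0.04,0,-0.06],
    [0.0854,0,-0.04,0,-0.06],
    [0.0854,0,0,0,-0.06],
  ],
)

```text
clock: 5.32
position: [0.5236, -0.0776, 0.2648]
ee_rot: [0.208, 0.675, -0.209, 0.677]
ft_force: [-0.8, -0.2, 0.3]
grip_width: 1.0
```

```bash
cat > m.py <<'E'
from h import *
from scipy.optimize import least_squares
p=camera("top");C=cloud(p);I=p["color"].astype(int);hsv=cv2.cvtColor(p["color"],cv2.COLOR_RGB2HSV).astype(int)
near=(abs(C[...,0]-.51)<.09)&(abs(C[...,1]-.25)<.09)&(C[...,2]>.05)&(p["range_z"]>0)
P=C[near&(hsv[...,1]<50)&(hsv[...,2]>110)]
for _ in range(8):
    n=np.linalg.svd(P-P.mean(0))[2][2];n*=np.sign(n[2]);d=(P-P.mean(0))@n;P=P[abs(d)<max(.003,1.5*d.std())]
c=P.mean(0);u=np.array([1,0,0])*1.;v=np.cross(n,[-n[0],-n[1],0]);v/=np.linalg.norm(v);u=np.cross(v,n)
H=cv2.convexHull(np.c_[(P-c)@u,(P-c)@v].astype(np.float32))[:,0]
f=least_squares(lambda s:np.hypot(H[:,0]-s[0],H[:,1]-s[1])-.06,[0,0],loss='soft_l1',f_scale=.002)
D=c+u*f.x[0]+v*f.x[1];print("n",n.round(3),"u",u.round(3),"D",D.round(4),"home",(D+n*.039).round(4),"tip",(D+n*.069).round(4))
red=near&(I[...,0]>90)&(I[...,1]<.5*I[...,0])&(I[...,2]<.5*I[...,0])
R=C[red]-D;R=np.c_[R@u,R@v,R@n]
F=R[R[:,0]<-.045];print("flag",len(F),F.mean(0).round(4),"theta",np.arctan2(-F[:,1].mean(),-F[:,0].mean()).round(3))
E
python3 - <<'E'
exec(open('m.py').read())
q=camera("scene")
for p in(p,q):
    C=cloud(p);k=(abs(C[...,0]-.6)<.12)&(abs(C[...,1]+.23)<.12)&(p["range_z"]>0)
    h=cv2.cvtColor(p["color"],cv2.COLOR_RGB2HSV).astype(int)
    ha=k&(C[...,2]>.064)&(C[...,2]<.075)&(h[...,1]>60); tp=k&(C[...,2]>.026)&(C[...,2]<.034)
    X=C[ha];print("handle",len(X),X.mean(0).round(4) if len(X) else '')
    if len(X):
        hc=X.mean(0)[:2];T=C[tp];T=T[np.hypot(*(T[:,:2]-hc).T)>.08]
        print("hub",len(T),cv2.minAreaRect((T[:,:2]*1000).astype(np.float32)))
print(monitor.get_obs()["position"],monitor.get_obs()["ee_rot"])
save(q,"pics/3.png",3,(200,320,130,330))
E
```

```text
n [-0.529  0.027  0.848] u [ 0.847 -0.043  0.53 ] D [0.5079 0.2478 0.1236] home [0.4872 0.2489 0.1567] tip [0.4714 0.2497 0.1822]
flag 20 [-0.0634  0.0122  0.0011] theta -0.189
handle 32 [ 0.6551 -0.2831  0.0677]
hub 0 ((0.0, 0.0), (0.0, 0.0), 0.0)
handle 70 [ 0.6571 -0.286   0.0687]
hub 223 ((573.3297119140625, -197.86756896972656), (45.06065368652344, 47.03453063964844), 43.26316833496094)
[ 0.52431074 -0.07030465  0.26431088] [ 0.20606483  0.67605786 -0.20544128  0.67696154]
```

View pics/3.png

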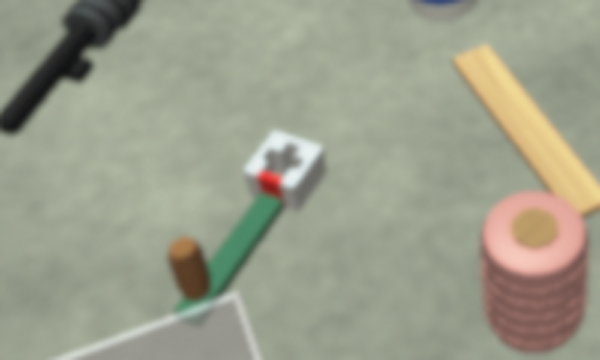

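```bash
python3 - <<'E'
exec(open('m.py').read())
for lo,hi in((.03,.045),(.045,.06),(.06,.075)):
    B=R[(R[:,2]>lo)&(R[:,2]<hi)&(R[:,0]>-.01)]; print(lo,len(B),B.mean(0).round(4),B[:,1].min().round(4),B[:,1].max().round(4))
print((F*1000).round(0).tolist())
q=camera("scene")
a=cv2.resize(p["color"][185:265,195:290],(570,480),interpolation=cv2.INTER_CUBIC)
cv2.imwrite("pics/4.png",a[...,::-1])
E
```

```text
n [-0.531  0.027  0.847] u [ 0.846 -0.044  0.532] D [0.5077 0.2478 0.1235] home [0.487  0.2489 0.1565] tip [0.471  0.2497 0.1819]
flag 20 [-0.0635  0.0122  0.0009] theta -0.19
0.03 20 [ 0.0141 -0.0029  0.0376] -0.0107 0.0045
0.045 21 [ 0.0135 -0.0034  0.0523] -0.0114 0.0042
0.06 40 [ 0.0091 -0.0027  0.0666] -0.0113 0.0049
[[-55.0, 12.0, 2.0], [-53.0, 9.0, 4.0], [-60.0, 13.0, -1.0], [-56.0, 9.0, 5.0], [-56.0, 6.0, 4.0], [-64.0, 19.0, -1.0], [-63.0, 16.0, -0.0], [-61.0, 12.0, 3.0], [-63.0, 10.0, -0.0], [-61.0, 7.0, 2.0], [-67.0, 19.0, -1.0], [-68.0, 17.0, -3.0], [-67.0, 13.0, -1.0], [-65.0, 10.0, 2.0], [-66.0, 8.0, -1.0], [-70.0, 19.0, 0.0], [-68.0, 16.0, 2.0], [-70.0, 13.0, -1.0], [-69.0, 10.0, 1.0], [-69.0, 7.0, 1.0]]
```

View pics/4.png

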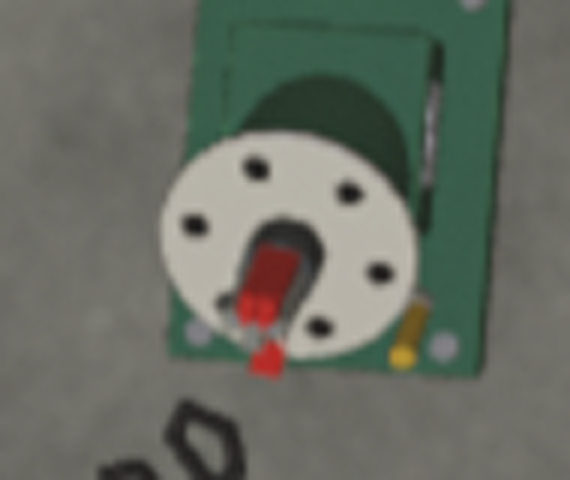

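The top crop shows the rib and flag at about −0.19 rad, so the spindle only partly followed. I'll repeat the turn once.

Emit:
step_arm(
  increments=[
    [0.0854,-0.005,0.035,0,0.045],
    [0.0854,-0.005,0.036,0,0.045],
    [0.0854,-0.005,0.036,0,0.045],
    [0.0854,-0.005,0.036,0,0.045],
    [0.0854,-0.005,0.036,0,0.045],
    [0.0854,-0.005,0.036,0,0.045],
    [0.0854,-0.006,0.036,0,0.045],
    [0.0854,-0.006,0.036,0,0.045],
    [0.0854,-0.006,0.032,0,0.045],
    [0.0854,0,0,0,0],
  ],
  force=60,
)

```text
clock: 6.35
position: [0.4724, 0.2594, 0.263]
ee_rot: [0.059, 0.705, -0.057, 0.704]
ft_force: [-0.8, 0.7, 0.3]
grip_width: 1.001
```

Emit:
step_arm(
  increments=[
    [0.0854,0,0,-0.027,0],
    [0.0854,0,0,-0.027,0],
    [0.0854,0,0,-0.027,0],
    [0.0854,0,0,-0.027,0],
    [0.025,0,0,0,0],
    [0.025,0,0,0,0],
    [0.025,0,0,0,0],
    [0.025,0,0,0,0],
    [0.025,0,0,0,0],
    [0.025,0,0,0,0],
  ],
)

```text
clock: 7.18
position: [0.4768, 0.2491, 0.1576]
ee_rot: [0.064, 0.704, -0.064, 0.705]
ft_force: [-6.2, -10.0, 10.8]
grip_width: 0.345
```

Emit:
step_arm(
  increments=[
    [0.025,0,0,0,0.05],
    [0.025,0,0,0,0.05],
    [0.025,0,0,0,0.05],
    [0.025,0,0,0,0.05],
    [0.025,0,0,0,0.05],
    [0.025,0,0,0,0.03],
    [0.025,0,0,0,0],
  ],
)

```text
clock: 7.77
position: [0.477, 0.249, 0.1577]
ee_rot: [-0.035, 0.706, 0.035, 0.707]
ft_force: [-5.4, -5.1, 10.9]
grip_width: 0.332
```

Emit:
step_arm(
  increments=[
    [0.0854,0,0,0,0],
    [0.0854,0,0,0,0],
    [0.0854,0,0,0.002,0],
    [0.0854,0,0,0.035,0],
    [0.0854,0,0,0.035,0],
    [0.0854,0,0,0.035,0],
  ],
)

```text
clock: 8.27
position: [0.4759, 0.2504, 0.264]
ee_rot: [-0.035, 0.706, 0.035, 0.706]
ft_force: [0.7, 0.2, -0.7]
grip_width: 0.996
```

Emit:
step_arm(
  increments=[
    [0.0854,0.008,-0.037,0,-0.076],
    [0.0854,0.008,-0.037,0,-0.076],
    [0.0854,0.008,-0.037,0,-0.076],
    [0.0854,0.008,-0.037,0,-0.076],
    [0.0854,0.008,-0.037,0,-0.076],
    [0.0854,0.008,-0.037,0,-0.076],
    [0.0854,0.008,-0.037,0,-0.076],
    [0.0854,0.008,-0.037,0,-0.076],
    [0.0854,0.008,-0.037,0,-0.076],
    [0.0854,0.008,-0.037,0,-0.076],
    [0.0854,0.008,-0.037,0,-0.076],
    [0.0854,0.008,-0.037,0,-0.076],
  ],
)

```text
clock: 9.27
position: [0.5727, -0.1951, 0.263]
ee_rot: [0.281, 0.649, -0.28, 0.65]
ft_force: [-0.1, 0.4, 1.3]
grip_width: 1.002
```

```bash
python3 - <<'E'
exec(open('m.py').read())
B=R[(R[:,2]>.03)&(R[:,0]>-.01)];print("rib",B.mean(0).round(4))
o=monitor.get_obs();print(o["position"],o["ee_rot"],90-2*np.degrees(np.arctan2(o["ee_rot"][0],o["ee_rot"][1])))
E
```

```text
n [-0.535  0.026  0.845] u [ 0.844 -0.04   0.536] D [0.5077 0.2478 0.1235] home [0.4869 0.2488 0.1565] tip [0.4708 0.2495 0.1818]
flag 24 [-0.0648  0.0017  0.0016] theta -0.026
rib [ 0.0116 -0.001   0.0562]
[ 0.57176691 -0.20330839  0.26278785] [ 0.28346691  0.64634738 -0.28594421  0.6481647 ] 42.63861805903489
```

θ is now about −0.03. Next I descend onto the hub.

Emit:
step_arm(
  increments=[
    [0.0854,0,0,-0.035,0.01],
    [0.0854,0,0,-0.035,0],
    [0.0854,0,0,-0.035,0],
    [0.0854,0,0,-0.035,0],
    [0.0854,0,0,-0.03,0],
    [0.0854,0,0,-0.02,0],
    [0.0854,0,0,0,0],
    [0.0854,0,0,0,0],
  ],
)

```text
clock: 9.98
position: [0.5721, -0.1934, 0.0724]
ee_rot: [0.276, 0.651, -0.276, 0.651]
ft_force: [0.2, -0.3, 1.2]
grip_width: 0.998
```

```bash
python3 - <<'E'
from h import *
p=camera("scene");C=cloud(p);o=monitor.get_obs();print(o["position"],90-2*np.degrees(np.arctan2(o["ee_rot"][0],o["ee_rot"][1])))
k=(abs(C[...,0]-.6)<.12)&(abs(C[...,1]+.23)<.12)&(p["range_z"]>0)
T=C[k&(C[...,2]>.026)&(C[...,2]<.034)];T=T[np.hypot(T[:,0]-.656,T[:,1]+.285)>.08];print(len(T),cv2.minAreaRect((T[:,:2]*1000).astype(np.float32)))
save(p,"pics/5.png",4,(210,310,150,300))
E
```

```text
[ 0.57300223 -0.19379578  0.07370182] 43.979090750768954
223 ((572.9221801757812, -197.8887176513672), (45.79845428466797, 46.14916229248047), 43.22927474975586)
```

View pics/5.png

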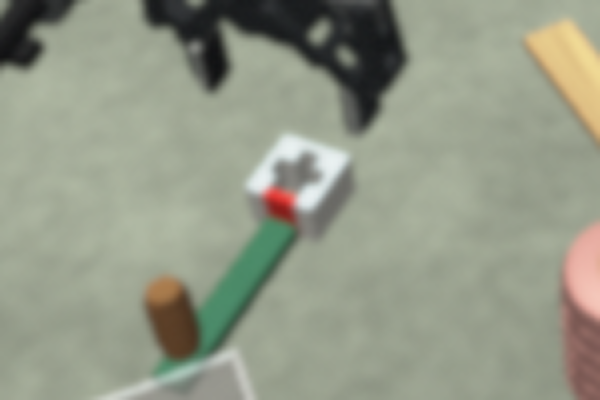

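Emit:
step_arm(
  increments=[
    [0.0854,0,-0.003,-0.025,0],
    [0.0854,0,0,-0.025,0],
    [0.0854,0,0,-0.019,0],
    [0.0854,0,0,0,0],
    [0.035,0,0,0,0],
    [0.035,0,0,0,0],
    [0.035,0,0,0,0],
    [0.035,0,0,0,0],
    [0.035,0,0,0,0],
    [0.035,0,0,0,0],
  ],
  force=60,
)

```text
clock: 10.87
position: [0.5736, -0.1971, 0.0056]
ee_rot: [0.277, 0.65, -0.276, 0.652]
ft_force: [-0.8, 1.2, 9.4]
grip_width: 0.504
```

Emit:
step_arm(
  increments=[
    [0.035,0,0,0.02,0],
    [0.035,0,0,0.035,0],
    [0.035,0,0,0.04,0],
    [0.035,0,0,0.04,0],
    [0.035,0,0,0.04,0],
    [0.035,0,0,0.04,0],
    [0.035,0,0,0.03,0],
    [0.035,0,0,0,0],
    [0.035,0,0,0,0],
  ],
)

```text
clock: 11.62
position: [0.5728, -0.197, 0.2506]
ee_rot: [0.277, 0.65, -0.276, 0.652]
ft_force: [-0.2, -0.9, -4.3]
grip_width: 0.502
```

```bash
cat > k.py <<'E'
from h import *
# crank pose relative to tool: green arm + handle points in scene & top
def crank(p,hd):
    o=monitor.get_obs();t=o["position"];C=cloud(p);h=cv2.cvtColor(p["color"],cv2.COLOR_RGB2HSV).astype(int)
    ex=np.array([np.sin(hd),-np.cos(hd),0]);ey=np.array([np.cos(hd),np.sin(hd),0])
    V=C-t; X,Y,Z=V@ex,V@ey,V[...,2]
    box=(p["range_z"]>0)&(X>.0)&(X<.17)&(abs(Y)<.04)&(Z>-.15)&(Z<.16)
    g=box&(h[...,0]>55)&(h[...,0]<95)&(h[...,1]>70)&(X>.03)
    b=box&((h[...,0]<18)|(h[...,0]>170))&(h[...,1]>80)&(X>.04)
    r={}
    for n,m in(("arm",g),("handle",b)):
        A=np.c_[X[m],Y[m],Z[m]]
        if len(A)<8: print(n,len(A));continue
        s=np.polyfit(A[:,0],A[:,2],1) if n=="arm" else None
        print(n,len(A),"mean",A.mean(0).round(4),"min",np.percentile(A,2,axis=0).round(4),"max",np.percentile(A,98,axis=0).round(4),"slope deg",np.degrees(np.arctan(s[0])).round(1) if s is not None else '')
    print("tcp",t.round(4),"heading",90-2*np.degrees(np.arctan2(o["ee_rot"][0],o["ee_rot"][1])),o["ft_force"].round(1),o["grip_width"])
def heading():
    o=monitor.get_obs();return np.pi/2-2*np.arctan2(o["ee_rot"][0],o["ee_rot"][1])
E
python3 - <<'E'
from k import *
for n in("scene","top"):
    p=camera(n);print(n);crank(p,heading())
    save(p,f"pics/6{n[0]}.png")
E
```

```text
scene
arm 526 mean [0.0862 0.0021 0.007 ] min [ 0.0325 -0.0104  0.0018] max [0.138  0.0099 0.0097] slope deg -0.5
handle 364 mean [0.1261 0.0029 0.0472] min [ 0.1147 -0.0079  0.0201] max [0.1329 0.0093 0.0668] slope deg 
tcp [ 0.572  -0.1966  0.2486] heading 43.951848578953275 [ 0.7  0.9 -1.9] 0.4999970640001909
top
arm 0
handle 0
tcp [ 0.5716 -0.1963  0.2475] heading 44.022026881679324 [-0.4  0.6 -3.2] 0.5057462157475715
```

Emit:
step_arm(
  increments=[
    [0.035,-0.014,0.0375,0,0.0625],
    [0.035,-0.014,0.0375,0,0.0625],
    [0.035,-0.014,0.0375,0,0.0625],
    [0.035,-0.014,0.0375,0,0.0625],
    [0.035,-0.014,0.0375,0,0.0625],
    [0.035,-0.014,0.0375,0,0.0625],
    [0.035,-0.014,0.0375,0,0.0625],
    [0.035,-0.014,0.0375,0,0.0625],
    [0.035,-0.014,0.0375,0,0.0625],
    [0.035,-0.014,0.0375,0,0.0625],
    [0.035,-0.014,0.0375,0,0.0625],
    [0.035,-0.014,0.0375,0,0.0625],
  ],
)

```text
clock: 12.72
position: [0.4024, 0.2545, 0.2469]
ee_rot: [0.017, 0.708, -0.018, 0.706]
ft_force: [1.2, 0.5, -2.3]
grip_width: 0.5
```

Emit:
step_arm(
  increments=[
    [0.035,0,0,0,0],
    [0.035,0,0,-0.01,0],
    [0.035,0,0,-0.01,0],
    [0.035,0,0,0,0],
  ],
)

```text
clock: 13.05
position: [0.4034, 0.2512, 0.2249]
ee_rot: [0.018, 0.708, -0.021, 0.706]
ft_force: [-0.4, -1.0, -2.9]
grip_width: 0.499
```

Emit:
step_arm(
  increments=[
    [0.035,0,0,-0.012,0],
    [0.035,0,0,-0.012,0],
    [0.035,0,0,-0.006,0],
    [0.035,0,0,-0.005,0],
    [0.035,0,0,-0.005,0],
    [0.035,0,0,-0.005,0],
  ],
)

```text
clock: 13.55
position: [0.405, 0.2543, 0.1846]
ee_rot: [0.02, 0.706, -0.018, 0.708]
ft_force: [-4.2, 2.6, 8.1]
grip_width: 0.502
```

Emit:
step_arm(
  increments=[
    [0.035,0,0.001,-0.005,0],
    [0.035,0,0,-0.005,0],
    [0.035,0,0,-0.005,0],
    [0.035,0,0,-0.005,0],
  ],
)

```text
clock: 13.88
position: [0.4046, 0.2554, 0.1645]
ee_rot: [0.019, 0.706, -0.018, 0.707]
ft_force: [-5.0, 1.4, 7.5]
grip_width: 0.503
```

```bash
python3 - <<'E'
from k import *
for n in("scene","top"):
    p=camera(n);print(n);crank(p,heading())
E
```

```text
scene
arm 682 mean [ 0.1386 -0.0127 -0.045 ] min [ 0.0508 -0.0393 -0.1407] max [0.1692 0.0268 0.0579] slope deg -7.7
handle 324 mean [ 0.0992 -0.0047  0.0501] min [ 0.0733 -0.0128 -0.0155] max [0.1196 0.0063 0.1092] slope deg 
tcp [0.4045 0.2552 0.1636] heading 86.88680897531071 [-4.3  2.1  4.2] 0.49958691012592243
top
arm 359 mean [ 0.0982 -0.0055 -0.0074] min [ 0.034  -0.0365 -0.143 ] max [0.1687 0.0283 0.0597] slope deg -21.8
handle 167 mean [ 0.09   -0.004   0.0455] min [ 0.0428 -0.0109 -0.0772] max [0.1166 0.006  0.1096] slope deg 
tcp [0.4044 0.2552 0.1639] heading 86.89686016952956 [-2.6  3.1  3.6] 0.5041089267939948
```

Emit:
step_arm(
  increments=[
    [0.035,0,-0.002,-0.005,0],
    [0.035,0,0,-0.005,0],
    [0.035,0,0,-0.005,0],
    [0.035,0,0,-0.001,0],
    [0.035,0,0,0,0],
  ],
)

```text
clock: 14.4
position: [0.4051, 0.2534, 0.1487]
ee_rot: [0.02, 0.706, -0.018, 0.708]
ft_force: [-2.7, 2.7, 8.4]
grip_width: 0.501
```

```bash
cat >> k.py <<'E'
def tilt(p,side=0.02):
    # arm/handle orientation, from green points above the winder and brown handle, fitted in the tool's x-z plane
    o=monitor.get_obs();t=o["position"];hd=heading();C=cloud(p);h=cv2.cvtColor(p["color"],cv2.COLOR_RGB2HSV).astype(int)
    ex=np.array([np.sin(hd),-np.cos(hd),0]);ey=np.array([np.cos(hd),np.sin(hd),0]);V=C-t;X,Y,Z=V@ex,V@ey,V[...,2]
    box=(p["range_z"]>0)&(X>.02)&(X<.17)&(abs(Y)<side)&(Z>-.03)&(Z<.16)
    g=box&(h[...,0]>55)&(h[...,0]<95)&(h[...,1]>70);g[:]=cv2.morphologyEx(g.astype(np.uint8),cv2.MORPH_OPEN,np.ones((3,3),np.uint8))>0
    b=box&((h[...,0]<18)|(h[...,0]>170))&(h[...,1]>80)&(Z>.03)
    for n,m in(("arm",g),("handle",b)):
        A=np.c_[X[m],Z[m]]
        if len(A)<8: print(n,len(A));continue
        for _ in range(6):
            c=A.mean(0);w=np.linalg.svd(A-c)[2];r=(A-c)@w[1];A=A[abs(r)<max(.007,2*r.std())]
        d=w[0]*np.sign(w[0][0 if n=="arm" else 1]);pr=(A-c)@d
        print(n,len(A),"c",c.round(4),"angle",np.degrees(np.arctan2(d[1],d[0])).round(1),"ends",(c+d*np.percentile(pr,1)).round(4),(c+d*np.percentile(pr,99)).round(4),"Y",Y[m].mean().round(4))
    print("tcp",t.round(4),"hd",np.degrees(hd).round(2))
E
python3 - <<'E'
from k import *
for n in("scene","top"):
    p=camera(n);print(n);tilt(p);save(p,f"pics/7{n[0]}.png")
a=cv2.imread("pics/7s.png")[60:220,280:460];b=cv2.imread("pics/7t.png")[170:260,180:300]
cv2.imwrite("pics/7.png",np.hstack([cv2.resize(a,(450,400)),cv2.resize(b,(350,400)[:2])]))
E
```

```text
scene
arm 125 c [ 0.1438 -0.    ] angle -75.5 ends [0.1215 0.0858] [ 0.1515 -0.0298] Y -0.0018
handle 239 c [0.0898 0.0958] angle 83.8 ends [0.0828 0.0306] [0.0932 0.1279] Y -0.0045
tcp [0.405  0.2534 0.1487] hd 86.83
top
arm 179 c [0.068  0.0491] angle 35.0 ends [0.031  0.0233] [0.1221 0.087 ] Y -0.0008
handle 114 c [0.0885 0.1169] angle 135.0 ends [0.1083 0.0971] [0.0759 0.1294] Y -0.0026
tcp [0.4051 0.2534 0.1487] hd 86.83
```

View pics/7.png

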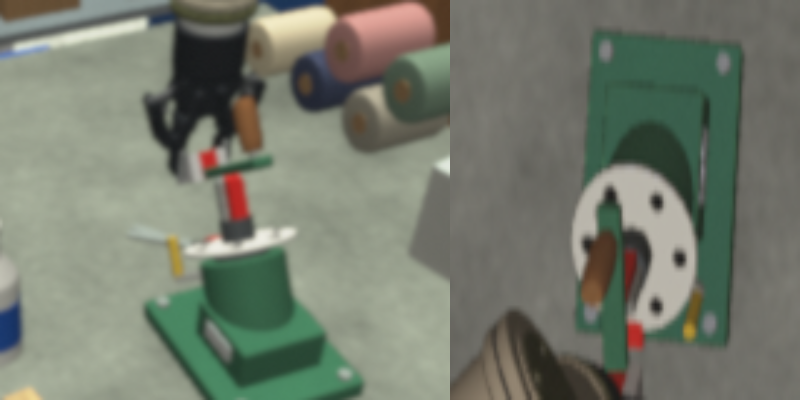

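The left crop shows the arm resting on the spindle tip with the crank tilted about 33° and the red slot facing up the slope. I'll raise the grip force, back off and go above the tip.

Emit:
step_arm(
  increments=[
    [0.035,0,0,0,0],
    [0.035,0,0,0,0],
    [0.035,-0.003,0,0.005,0],
    [0.035,-0.005,0,0.007,0],
    [0.035,0.011,-0.001,0.006,0],
    [0.035,0.011,-0.001,0.006,0],
    [0.035,0.011,-0.001,0.006,0],
    [0.035,0.011,0,0.006,0],
    [0.035,0.011,0,0.0075,0],
    [0.035,0,0,0,0],
    [0.035,0,0,0,0],
  ],
  force=100,
)

```text
clock: 15.42
position: [0.4511, 0.249, 0.191]
ee_rot: [0.019, 0.707, -0.019, 0.707]
ft_force: [-0.2, 0.6, -2.0]
grip_width: 0.498
```

```bash
python3 - <<'E'
from k import *
for n in("scene","top"):
    p=camera(n);print(n);tilt(p);save(p,f"pics/8{n[0]}.png")
a=cv2.imread("pics/8s.png")[80:180,320:430];b=cv2.imread("pics/8t.png")[170:260,200:300]
cv2.imwrite("pics/8.png",np.hstack([cv2.resize(a,(440,400),interpolation=2),cv2.resize(b,(360,400),interpolation=2)]))
E
```

```text
scene
arm 35 c [0.1226 0.0809] angle 36.3 ends [0.113  0.0739] [0.1261 0.0835] Y -0.0056
handle 205 c [0.095  0.1091] angle 125.4 ends [0.1096 0.0886] [0.0805 0.1294] Y -0.0049
tcp [0.4505 0.2491 0.1906] hd 86.97
top
arm 231 c [0.0773 0.0539] angle 33.3 ends [0.0308 0.0234] [0.1247 0.085 ] Y -0.0015
handle 126 c [0.0886 0.1166] angle 136.8 ends [0.1086 0.0978] [0.0761 0.1282] Y -0.0023
tcp [0.4502 0.2492 0.1904] hd 87.01
```

View pics/8.png

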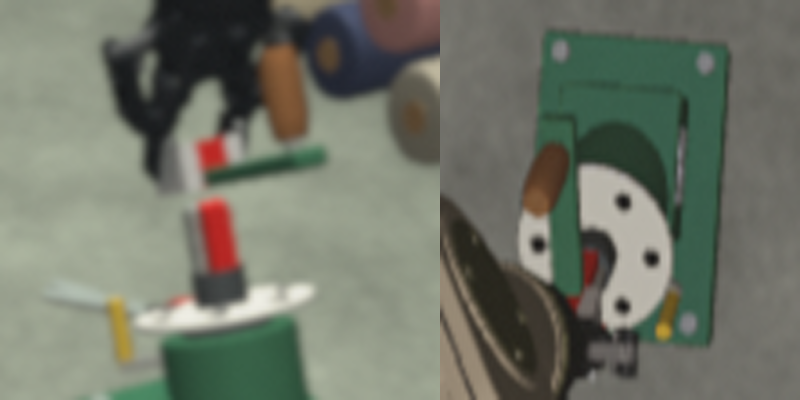

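Emit:
step_arm(
  increments=[
    [0.035,0.0021,0.0005,-0.0034,0],
    [0.035,0.0021,0,-0.0034,0],
    [0.035,0.0021,0,-0.0034,0],
    [0.035,0.0021,0,-0.0034,0],
    [0.035,0,0,0,0],
  ],
)

```text
clock: 15.93
position: [0.4595, 0.2495, 0.1761]
ee_rot: [0.018, 0.707, -0.019, 0.706]
ft_force: [-0.6, -0.7, -1.9]
grip_width: 0.498
```

Emit:
step_arm(
  increments=[
    [0.035,0.0021,0,-0.0034,0],
    [0.035,0.0021,0,-0.0034,0],
    [0.035,0,0,0,0],
  ],
)

```text
clock: 16.18
position: [0.4639, 0.2496, 0.1697]
ee_rot: [0.019, 0.707, -0.019, 0.707]
ft_force: [0.2, 0.5, -2.4]
grip_width: 0.502
```

Emit:
step_arm(
  increments=[
    [0.035,0.0021,0,-0.0034,0],
    [0.035,0.0021,0,-0.0034,0],
    [0.035,0.0021,0,-0.0034,0],
    [0.035,0,0,0,0],
  ],
)

```text
clock: 16.52
position: [0.4703, 0.2495, 0.1594]
ee_rot: [0.019, 0.707, -0.019, 0.707]
ft_force: [0.3, 0.1, -2.1]
grip_width: 0.497
```

Emit:
step_arm(
  increments=[
    [0.035,0.0021,0,-0.0034,0],
    [0.035,0.0021,0,-0.0034,0],
    [0.035,0.0021,0,-0.0034,0],
    [0.035,0.0021,0,-0.0034,0],
    [0.035,0,0,0,0],
  ],
)

```text
clock: 16.93
position: [0.4787, 0.2498, 0.1465]
ee_rot: [0.019, 0.707, -0.019, 0.707]
ft_force: [-0.2, 0.1, -1.2]
grip_width: 0.497
```

Emit:
step_arm(
  increments=[
    [0.035,0.001,0,-0.0017,0],
    [0.035,0.001,0,-0.0017,0],
    [0.035,0,0,0,0],
  ],
)

```text
clock: 17.18
position: [0.4803, 0.2501, 0.1456]
ee_rot: [0.019, 0.707, -0.018, 0.707]
ft_force: [-13.3, -6.3, 24.3]
grip_width: 0.493
```

```bash
python3 - <<'E'
from k import *
for n in("scene","top"):
    p=camera(n);print(n);tilt(p);save(p,f"pics/9{n[0]}.png")
print(monitor.get_obs()["ft_force"])
a=cv2.imread("pics/9s.png")[80:180,320:430];b=cv2.imread("pics/9t.png")[170:260,200:300]
cv2.imwrite("pics/9.png",np.hstack([cv2.resize(a,(440,400),interpolation=2),cv2.resize(b,(360,400),interpolation=2)]))
E
```

```text
scene
arm 162 c [0.0896 0.0097] angle 65.3 ends [ 0.073  -0.0264] [0.1227 0.0817] Y -0.0051
handle 188 c [0.0967 0.1064] angle 124.4 ends [0.1111 0.0853] [0.0828 0.1266] Y -0.0052
tcp [0.4803 0.2501 0.1456] hd 86.89
top
arm 213 c [0.0766 0.0507] angle 31.5 ends [0.0314 0.0229] [0.126 0.081] Y -0.0016
handle 101 c [0.0911 0.1135] angle 133.1 ends [0.1114 0.0918] [0.08   0.1253] Y -0.0026
tcp [0.4803 0.2501 0.1456] hd 86.89
[-12.87161334  -5.51267628  24.80564905]
```

View pics/9.png

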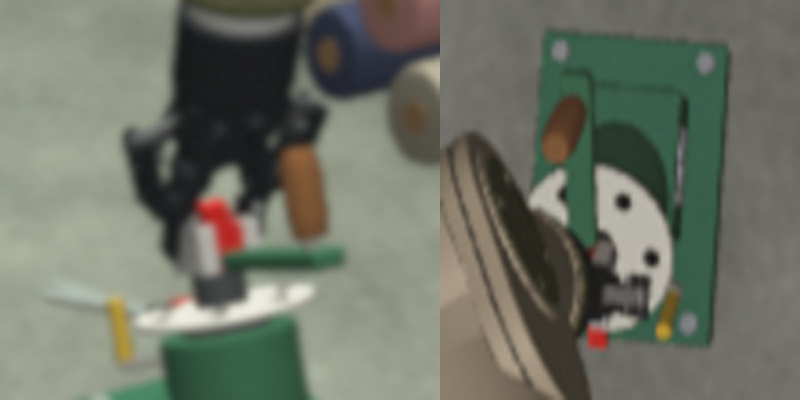

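Emit:
step_arm(
  increments=[
    [0.035,0.0008,0,-0.0013,0],
    [0.035,0,0,0,0],
  ],
)

```text
clock: 17.45
position: [0.4806, 0.2501, 0.1445]
ee_rot: [0.019, 0.707, -0.018, 0.706]
ft_force: [-19.1, -6.6, 26.5]
grip_width: 0.497
```

```bash
cat > hm.py <<'E'
from k import *
D=np.array([.5078,.2478,.1235]);n=np.array([-.531,.027,.847]);v=np.cross(n,[-n[0],-n[1],0]);v/=np.linalg.norm(v);u=np.cross(v,n)
def home(p):
    C=cloud(p);h=cv2.cvtColor(p["color"],cv2.COLOR_RGB2HSV).astype(int);V=C-D;U=np.stack([V@u,V@v,V@n],-1)
    ok=(p["range_z"]>0)
    g=ok&(h[...,0]>55)&(h[...,0]<95)&(h[...,1]>70)&(U[...,2]>.02)&(U[...,2]<.05)&(np.hypot(U[...,0],U[...,1])<.15)
    g=cv2.erode(g.astype(np.uint8),np.ones((2,2)))>0
    A=U[g]
    if len(A)>8:
        rho=np.hypot(A[:,0],A[:,1]);s=np.polyfit(rho,A[:,2],1)
        print("arm",len(A),"h by radius",[(r,np.median(A[(rho>r-.01)&(rho<r+.01),2]).round(4)) for r in(.05,.07,.09,.11,.13)],"slope",s[0].round(3),"ang",np.arctan2(np.median(A[:,1]),np.median(A[:,0])).round(3),"maxr",np.percentile(rho,99).round(4))
    b=ok&((h[...,0]<18))&(h[...,1]>80)&(U[...,2]>.035)&(U[...,2]<.12)&(np.hypot(U[...,0],U[...,1])<.16)&(np.hypot(U[...,0],U[...,1])>.09)
    B=U[b]
    if len(B)>8: print("handle",len(B),"mean",B.mean(0).round(4),"top h",np.percentile(B[:,2],97).round(4),"ang",np.arctan2(B[:,1].mean(),B[:,0].mean()).round(3))
    I=p["color"].astype(int);f=ok&(I[...,0]>90)&(I[...,1]<.5*I[...,0])&(I[...,2]<.5*I[...,0])&(abs(U[...,2])<.008)&(np.hypot(U[...,0],U[...,1])<.08)&(np.hypot(U[...,0],U[...,1])>.05)
    if f.sum()>4: print("flag",f.sum(),"theta",np.arctan2(-U[f][:,1].mean(),-U[f][:,0].mean()).round(3))
E
python3 - <<'E'
from hm import *
for n_ in("top","scene"):
    print(n_);home(camera(n_))
E
```

```text
top
arm 168 h by radius [(0.05, np.float64(0.0359)), (0.07, np.float64(0.035)), (0.09, np.float64(0.0353)), (0.11, np.float64(0.0321)), (0.13, np.float64(0.034))] slope -0.018 ang -0.051 maxr 0.1369
handle 110 mean [ 0.1243 -0.0025  0.0807] top h 0.0956 ang -0.02
flag 16 theta -0.017
scene
arm 70 h by radius [(0.05, np.float64(0.0302)), (0.07, np.float64(0.0325)), (0.09, np.float64(0.0325)), (0.11, np.float64(0.0325)), (0.13, np.float64(0.0311))] slope -0.01 ang -0.107 maxr 0.1363
handle 205 mean [ 0.1245 -0.0048  0.0715] top h 0.0945 ang -0.038
```

Measured heights show the crank is home: the arm top is 35–36 mm above the disc (36 expected) and the handle top is about 95 mm (94 expected). Now release and retreat along the spindle axis.

Emit:
step_arm(
  increments=[
    [0.0854,0,0,0,0],
    [0.0854,0,0,0,0],
    [0.0854,0,0,0,0],
    [0.0854,0,0,0,0],
    [0.0854,-0.01,0,0.016,0],
    [0.0854,-0.02,0,0.033,0],
    [0.0854,-0.02,0,0.035,0],
    [0.0854,-0.01,0,0.04,0],
    [0.0854,0,0,0.035,0],
    [0,0,-0.015,0,0],
    [0,0.01,-0.03,0,0.02],
    [0,0.035,-0.015,0,0.02],
  ],
)

```text
clock: 18.55
position: [0.4647, 0.1884, 0.3022]
ee_rot: [0.004, 0.707, -0.003, 0.707]
ft_force: [2.3, 0.6, 0.6]
grip_width: 0.607
```

```bash
python3 - <<'E'
from hm import *
for n_ in("top","scene"):
    print(n_);p=camera(n_);home(p)
print(monitor.get_obs()["position"])
E
```

```text
top
arm 159 h by radius [(0.05, np.float64(0.0328)), (0.07, np.float64(0.0315)), (0.09, np.float64(0.0291)), (0.11, np.float64(0.0261)), (0.13, np.float64(0.026))] slope -0.087 ang -0.038 maxr 0.1342
handle 98 mean [ 0.1271 -0.0033  0.0744] top h 0.087 ang -0.026
scene
arm 80 h by radius [(0.05, np.float64(0.03)), (0.07, np.float64(0.0301)), (0.09, np.float64(0.0301)), (0.11, np.float64(0.0279)), (0.13, np.float64(0.0235))] slope -0.086 ang -0.107 maxr 0.1358
handle 190 mean [ 0.128  -0.005   0.0619] top h 0.0853 ang -0.039
[0.46970588 0.1858764  0.30072749]
```

The crank sagged slightly within the slot play after release, with the arm slope changing by about 0.07 rad; the hub is still seated. Next I bring the closed fingers beside the handle's base on the −y side.

Emit:
step_arm(
  increments=[
    [0,0.03,-0.003,0,0],
    [0,0.035,-0.003,0,0],
    [0,0.035,0,0,0],
    [0,0.027,0,0,0],
    [0,0,0,-0.03,0],
    [0,0,0,-0.03,0],
    [0,0,0,-0.028,0],
    [0,0,0,0,0],
  ],
)

```text
clock: 19.32
position: [0.5908, 0.1831, 0.2066]
ee_rot: [0.003, 0.71, -0.006, 0.704]
ft_force: [-1.3, 0.1, -0.3]
grip_width: -0.004
```

Emit:
step_arm(
  increments=[
    [0,0.005,0.01,0.003,0],
    [0,0,0.012,0,0],
    [0,0,0.01,0,0],
    [0,-0.001,0.008,0,0.02],
    [0,-0.001,0.008,-0.001,0.04],
    [0,-0.001,0.008,-0.001,0.04],
  ],
)

```text
clock: 19.82
position: [0.5959, 0.2407, 0.2152]
ee_rot: [-0.032, 0.706, 0.032, 0.707]
ft_force: [1.6, -2.1, 1.4]
grip_width: -0.004
```

```bash
python3 - <<'E'
from hm import *
for n_ in("top","scene"):
    print(n_);p=camera(n_);home(p);save(p,f"pics/10{n_[0]}.png")
o=monitor.get_obs();print(o["position"],o["ft_force"])
a=cv2.imread("pics/10s.png")[80:180,320:430];b=cv2.imread("pics/10t.png")[170:260,200:300]
cv2.imwrite("pics/10.png",np.hstack([cv2.resize(a,(440,400),interpolation=2),cv2.resize(b,(360,400),interpolation=2)]))
E
```

```text
top
flag 7 theta 0.169
scene
arm 57 h by radius [(0.05, np.float64(0.0305)), (0.07, np.float64(0.0317)), (0.09, np.float64(0.0312)), (0.11, np.float64(nan)), (0.13, np.float64(0.0268))] slope -0.048 ang 0.047 maxr 0.1358
[0.59494662 0.24193115 0.21448067] [-0.75308638 -1.05448427 -0.2864281 ]
  return _methods._mean(a, axis=axis, dtype=dtype,
  ret = ret.dtype.type(ret / rcount)
```

View pics/10.png

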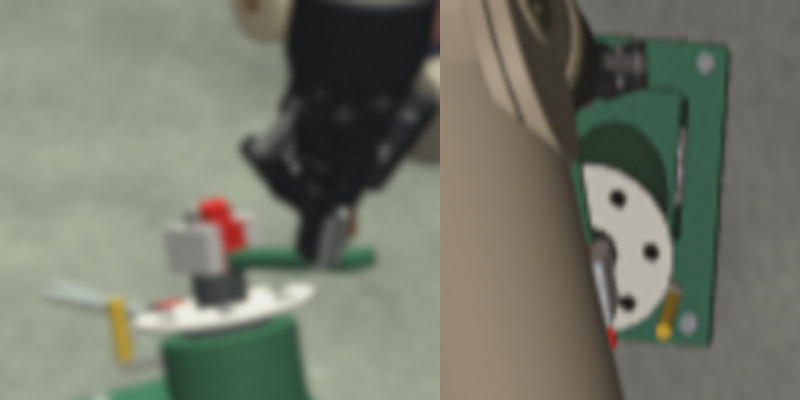

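The picture shows the finger pushing the handle and the disc turning, with θ about 0.17 and the hub still on the shoulder. I continue to the stop.

Emit:
step_arm(
  increments=[
    [0,-0.001,0.008,-0.002,0.04],
    [0,-0.001,0.008,-0.002,0.04],
    [0,-0.001,0.008,-0.002,0.04],
    [0,-0.001,0.008,-0.002,0.04],
    [0,-0.002,0.007,-0.002,0.04],
    [0,-0.002,0.006,-0.002,0.04],
    [0,0,0,0,0],
  ],
)

```text
clock: 20.5
position: [0.5872, 0.2866, 0.2026]
ee_rot: [-0.116, 0.697, 0.117, 0.698]
ft_force: [1.5, 1.5, 3.4]
grip_width: 0.002
```

```bash
python3 - 2>/dev/null <<'E'
from hm import *
for n_ in("top","scene"):
    print(n_);p=camera(n_);home(p);save(p,f"pics/11{n_[0]}.png")
o=monitor.get_obs();print(o["position"],o["ft_force"])
E
```

```text
top
arm 153 h by radius [(0.05, np.float64(0.0346)), (0.07, np.float64(0.0339)), (0.09, np.float64(0.0336)), (0.11, np.float64(0.0324)), (0.13, np.float64(nan))] slope -0.032 ang 0.52 maxr 0.1029
flag 24 theta 0.472
scene
arm 66 h by radius [(0.05, np.float64(0.0317)), (0.07, np.float64(0.0305)), (0.09, np.float64(0.0299)), (0.11, np.float64(0.0335)), (0.13, np.float64(0.0287))] slope -0.028 ang 0.421 maxr 0.1355
[0.58768186 0.28507621 0.20279332] [3.49232853 1.81938548 2.34858108]
```

Emit:
step_arm(
  increments=[
    [0,-0.002,0.005,-0.001,0.03],
    [0,-0.002,0.005,-0.001,0.03],
    [0,-0.003,0.005,-0.001,0.03],
    [0,-0.003,0.004,-0.001,0.0],
    [0,0,0,0,0],
  ],
)

```text
clock: 21.02
position: [0.576, 0.3052, 0.1972]
ee_rot: [-0.147, 0.692, 0.147, 0.691]
ft_force: [2.0, 1.8, 1.7]
grip_width: 0.003
```

```bash
python3 - 2>/dev/null <<'E'
from hm import *
for n_ in("top","scene"):
    print(n_);p=camera(n_);home(p)
o=monitor.get_obs();print(o["position"],o["ft_force"])
E
```

```text
top
arm 158 h by radius [(0.05, np.float64(0.0367)), (0.07, np.float64(0.0364)), (0.09, np.float64(0.0358)), (0.11, np.float64(0.0365)), (0.13, np.float64(nan))] slope -0.0 ang 0.706 maxr 0.104
flag 22 theta 0.638
scene
arm 69 h by radius [(0.05, np.float64(0.0318)), (0.07, np.float64(0.0316)), (0.09, np.float64(0.0318)), (0.11, np.float64(0.0341)), (0.13, np.float64(0.032))] slope 0.005 ang 0.583 maxr 0.1352
[0.57657254 0.30387088 0.19730901] [ 0.58312731 -0.36817114  0.20182968]
```

Emit:
step_arm(
  increments=[
    [0,-0.002,0.003,-0.001,0],
    [0,-0.002,0.003,-0.001,0],
    [0,0,0,0,0],
  ],
)

```text
clock: 21.37
position: [0.5727, 0.3102, 0.1954]
ee_rot: [-0.147, 0.692, 0.146, 0.691]
ft_force: [1.1, -1.1, 0.5]
grip_width: -0.003
```

Emit:
step_arm(
  increments=[
    [0,-0.002,0.003,-0.001,0],
    [0,0,0,0,0],
  ],
)

```text
clock: 21.53
position: [0.5719, 0.3116, 0.195]
ee_rot: [-0.147, 0.692, 0.145, 0.692]
ft_force: [2.9, -4.4, 2.3]
grip_width: -0.001
```

```bash
python3 - 2>/dev/null <<'E'
from hm import *
for n_ in("top","scene"):
    print(n_);p=camera(n_);home(p)
o=monitor.get_obs();print(o["position"],o["ft_force"])
E
```

```text
top
arm 163 h by radius [(0.05, np.float64(0.0365)), (0.07, np.float64(0.036)), (0.09, np.float64(0.0357)), (0.11, np.float64(0.0363)), (0.13, np.float64(nan))] slope -0.009 ang 0.786 maxr 0.1041
handle 18 mean [0.0823 0.0763 0.0779] top h 0.0936 ang 0.748
flag 24 theta 0.683
scene
arm 67 h by radius [(0.05, np.float64(0.0314)), (0.07, np.float64(0.0318)), (0.09, np.float64(0.0319)), (0.11, np.float64(nan)), (0.13, np.float64(0.0316))] slope 0.001 ang 0.661 maxr 0.134
[0.57208437 0.31133911 0.19510797] [ 3.57602249 -3.53843467  1.22880906]
```

Force is rising and θ is about 0.68. One more nudge into the stop, then back off.

Emit:
step_arm(
  increments=[
    [0,-0.002,0.003,-0.001,0],
    [0,0,0,0,0],
    [0,0,0,0,0],
  ],
)

```text
clock: 21.88
position: [0.5714, 0.3125, 0.1946]
ee_rot: [-0.146, 0.691, 0.144, 0.693]
ft_force: [5.0, -9.8, 4.5]
grip_width: 0.001
```

Emit:
step_arm(
  increments=[
    [0,0.003,-0.006,0.001,0],
    [0,0.006,-0.015,0,0],
    [0,0.006,-0.025,0,0],
    [0,0,-0.03,0.01,0],
    [0,0,-0.03,0.03,0],
    [0,0,-0.03,0.04,0],
    [0,0,-0.03,0.03,0],
    [0,0,0,0,0],
    [0,0,0,0,0],
  ],
)

```text
clock: 22.63
position: [0.5851, 0.1542, 0.2993]
ee_rot: [-0.145, 0.691, 0.146, 0.693]
ft_force: [0.1, 0.6, -0.4]
grip_width: -0.001
```

```bash
python3 - 2>/dev/null <<'E'
from hm import *
for n_ in("top","scene"):
    print(n_);p=camera(n_);home(p);save(p,f"pics/12{n_[0]}.png")
o=monitor.get_obs();print(o["position"],o["ft_force"])
a=cv2.imread("pics/12s.png")[80:180,320:430];b=cv2.imread("pics/12t.png")[170:260,200:300]
cv2.imwrite("pics/12.png",np.hstack([cv2.resize(a,(440,400),interpolation=2),cv2.resize(b,(360,400),interpolation=2)]))
E
```

```text
top
handle 50 mean [0.0877 0.0851 0.0915] top h 0.0962 ang 0.77
scene
arm 99 h by radius [(0.05, np.float64(0.0317)), (0.07, np.float64(0.0316)), (0.09, np.float64(0.0315)), (0.11, np.float64(0.0313)), (0.13, np.float64(0.0312))] slope -0.003 ang 0.666 maxr 0.1335
handle 174 mean [0.0907 0.0799 0.0703] top h 0.0934 ang 0.722
[0.58361891 0.15697197 0.2961763 ] [-0.01421218  0.85783234  0.09160599]
```

View pics/12.png

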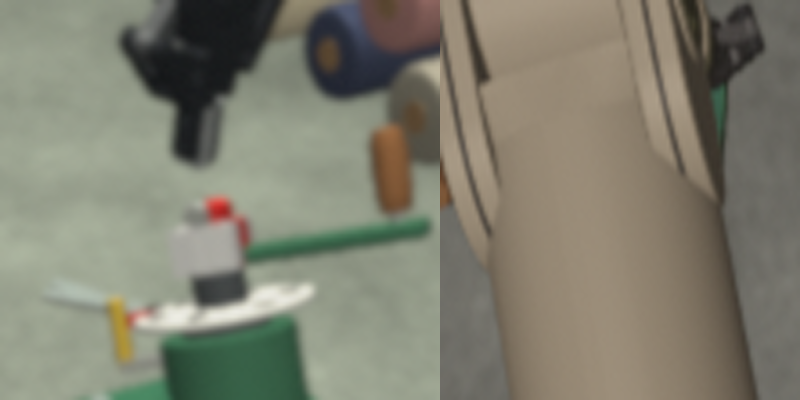

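```bash
python3 -c "
from workcell import ticket
print(ticket.hand_in())"
```

```text
the job is handed in; nothing more can be done
None
```

The crank is fully home on the spindle, the red flag is at the yellow stop post, and I handed the job in at about 23 s of the 53 s. The hand-in gave no verdict.

**What I did**
- The tool can only yaw about the vertical, so I first gripped the spindle and turned it from about −0.46 to −0.03 rad. It took two tries, because the first stopped at −0.19.
- I picked the crank up by its hub and tilted it to about 33° by resting its arm on the spindle tip. Then I slid it along the leaning axis until about 27 N built up on the shoulder.
- I let go and pushed the handle's base counter-clockwise with closed fingers until about 12 N built up at the stop. Then I backed the gripper away.

**Last checks**
- **Seating:** with the finger still on the handle, the top camera put the arm's top 36 mm above the disc, which is where it should be when home. After backing off, only the scene camera saw the arm. It read 31–32 mm, the same 3–4 mm low it had read when the crank was first seated.
- **Tilt:** right after release at θ ≈ 0 the crank sagged about 0.07 rad within the slot play. At the end the scene camera showed the arm level with the disc, with a slope of about 0.00.
- **Stop angle:** the flag read 0.68 rad before the last nudge, and the final picture shows it touching the yellow post. The top view of the flag was hidden by the arm afterwards. The final handle readings differ a little: 0.72 from the scene camera and 0.77 from the top camera.
- **Robot and bystanders:** the gripper is clear with near-zero wrist force. Nothing I did came near the bystanders, but I did not measure their positions again.

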